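# Proof-pull the glued sanding paddles and pile them

### The job

Two or three newly glued sanding paddles lie on the bench; prove each one's handle joint, the longest paddle first and then on down to the shortest. Lay the paddle in the spring tester with its handle out between the two posts, draw the handle straight out until the pointer stands in the white band, keep it there for two seconds without ever running the carriage into its end stop, and let it go home. Pile the proven paddles flat and squarely on the plywood board, the longest at the bottom and the shortest on top, midway across it, with the handles sticking out over the board's end nearest the robot and the shoulders of the blades flush with that end; leave the tape measure and glue bottle alone.

Things in the scene. Friction and masses are not known exactly. Their poses are not given: they have to be found in the camera images.
- paddle_long_mid (a point): centre of the blade of the long wooden sanding paddle (may be absent), half-way up. Flat, 18 mm thick all over: pale blade 120 mm long (x) and 56 mm wide (y), with a darker handle 24 mm wide, 64 mm long glued to the middle of its -x end, 60 mm from this point, pointing along -x. Loose, 0.1 to 0.2 kg; starts flat on the bench. Carry it by the blade, taken across its width.
- paddle_long_joint (a point): middle of the glue joint of the long paddle: on its centre line at the blade's handle end (its square shoulder), half-way up (9 mm over its underside); axes as above, blade at +x, handle at -x
- paddle_long_grip (a point): point on the handle of the long paddle 40 mm out from the glue joint, half-way up: where to take the handle (24 mm wide along y) for the pull
- paddle_middle_mid (a point): centre of the blade of the middle wooden sanding paddle (may be absent), half-way up. Flat, 18 mm thick all over: pale blade 95 mm long (x) and 56 mm wide (y), with a darker handle 24 mm wide, 64 mm long glued to the middle of its -x end, 47.5 mm from this point, pointing along -x. Loose, 0.1 to 0.2 kg; starts flat on the bench. Carry it by the blade, taken across its width.
- paddle_middle_joint (a point): middle of the glue joint of the middle paddle: on its centre line at the blade's handle end (its square shoulder), half-way up (9 mm over its underside); axes as above, blade at +x, handle at -x
- paddle_middle_grip (a point): point on the handle of the middle paddle 40 mm out from the glue joint, half-way up: where to take the handle (24 mm wide along y) for the pull
- paddle_short_mid (a point): centre of the blade of the short wooden sanding paddle (may be absent), half-way up. Flat, 18 mm thick all over: pale blade 70 mm long (x) and 56 mm wide (y), with a darker handle 24 mm wide, 64 mm long glued to the middle of its -x end, 35 mm from this point, pointing along -x. Loose, 0.1 to 0.2 kg; starts flat on the bench. Carry it by the blade, taken across its width.
- paddle_short_joint (a point): middle of the glue joint of the short paddle: on its centre line at the blade's handle end (its square shoulder), half-way up (9 mm over its underside); axes as above, blade at +x, handle at -x
- paddle_short_grip (a point): point on the handle of the short paddle 40 mm out from the glue joint, half-way up: where to take the handle (24 mm wide along y) for the pull
- tester_zero (a point): fixed point of the spring pull tester, a low steel fixture screwed to the bench (208 x 116 mm, with a 35 mm high scale rail along its -y side, reaching 76 mm from the centre line): where tester_seat is when nothing pulls. -x is the pulling direction, z up. A seated handle juts 48 mm beyond the posts with 30 mm of free air under it
- tester_seat (a point): where a seated paddle's glue joint belongs; moves with the carriage, axes as tester_zero. 9 mm above the carriage plate, whose flat top is 40 mm above the bench and reaches 140 mm behind (+x) and 46 mm to each side. Two posts (16 mm deep, from x = -16 to 0 mm; 23 mm wide, 26 mm high over the plate) leave a 34 mm gap on the centre line
- tester_pointer (a point): tip of the pointer on the carriage, on top of the scale rail on the tester's -y side. Beware: a drawer cabinet 0.19 m high (tape roll on top, 0.22 m) with knobs stands beyond the work at world x over 0.69, y 0.11 to 0.27, and a vice 0.16 m high before the tester (x up to 0.56, y -0.16 to 0.0)
- carriage (a joint): travel of the carriage in the pulling direction, m, 0 at rest. A spring draws it home: 2 N at 0, 400 N/m more (14 N at 0.030). The white band on the scale rail, between two dark lines, is 0.025 to 0.035; the end stop is at 0.045
- board_edge (a point): middle of the end edge nearest the robot of the plywood stacking board (fixed, 160 mm long in +x from this edge, 116 mm wide, 12 mm thick), on its top face; the blades lie in +x from it and the handles stick out past the edge in -x
- tape_measure_mid (a point): tape measure, about 66 x 87 x 64 mm, a bystander; centre of it
- glue_bottle_mid (a point): white glue bottle standing upright, about 50 x 57 x 173 mm, a bystander; centre of it

How it is judged (in metres and radians):
On the way, in this order (a step that is already met when the one before it is completed fails the run):
1. the long paddle, if present, sits against the tester's two posts and is pulled by its handle so that the pointer stays in the white band (22 to 38 mm of travel allowed) for 1.5 s (horizontal distance between paddle_long_joint and tester_seat below 0.009 m and x of paddle_long_joint in the frame of tester_seat below 0.004 m and angle between the x axis of paddle_long_joint and the x axis of tester_seat, either way round below 0.15 rad and x of paddle_long_joint in the frame of tester_zero between -0.038 and -0.022 m and x of paddle_long_mid in the frame of tester_zero above -0.005 m and distance between the grasp point and paddle_long_grip below 0.04 m), for 1.5 s.
2. the middle paddle, if present, sits against the tester's two posts and is pulled by its handle so that the pointer stays in the white band (22 to 38 mm of travel allowed) for 1.5 s (horizontal distance between paddle_middle_joint and tester_seat below 0.009 m and x of paddle_middle_joint in the frame of tester_seat below 0.004 m and angle between the x axis of paddle_middle_joint and the x axis of tester_seat, either way round below 0.15 rad and x of paddle_middle_joint in the frame of tester_zero between -0.038 and -0.022 m and x of paddle_middle_mid in the frame of tester_zero above -0.005 m and distance between the grasp point and paddle_middle_grip below 0.04 m), for 1.5 s.
3. the short paddle, if present, sits against the tester's two posts and is pulled by its handle so that the pointer stays in the white band (22 to 38 mm of travel allowed) for 1.5 s (horizontal distance between paddle_short_joint and tester_seat below 0.009 m and x of paddle_short_joint in the frame of tester_seat below 0.004 m and angle between the x axis of paddle_short_joint and the x axis of tester_seat, either way round below 0.15 rad and x of paddle_short_joint in the frame of tester_zero between -0.038 and -0.022 m and x of paddle_short_mid in the frame of tester_zero above -0.005 m and distance between the grasp point and paddle_short_grip below 0.04 m), for 1.5 s.
At the end, for the whole second after the job is handed in: every paddle present lies flat on the board's pile, shorter on longer, handles out over the near end; each joint within 15 mm of the mid near edge and 10 mm of the other joints, within 0.12 rad of the board and 0.10 rad of the others; carriage home (under 4 mm) (horizontal distance between each of paddle_long_joint, paddle_middle_joint, paddle_short_joint and board_edge below 0.015 m and angle between the x axis of each of paddle_long_joint, paddle_middle_joint, paddle_short_joint and the x axis of board_edge, either way round below 0.12 rad and x of each of paddle_long_mid, paddle_middle_mid, paddle_short_mid in the frame of board_edge above 0.01 m and angle between the z axis of each of paddle_long_joint, paddle_middle_joint, paddle_short_joint and the z axis of board_edge, either way round below 0.08 rad and z of paddle_long_joint in the frame of board_edge between 0.004 and 0.055 m and z of paddle_middle_joint in the frame of board_edge between 0.004 and 0.055 m and z of paddle_short_joint in the frame of board_edge between 0.004 and 0.055 m and horizontal distance between paddle_long_joint and paddle_middle_joint below 0.01 m and angle between the x axis of paddle_long_joint and the x axis of paddle_middle_joint, either way round below 0.1 rad and z of each of paddle_middle_joint, paddle_short_joint in the frame of paddle_long_joint above 0.012 m and horizontal distance between each of paddle_middle_joint, paddle_long_joint and paddle_short_joint below 0.01 m and angle between the x axis of each of paddle_middle_joint, paddle_long_joint and the x axis of paddle_short_joint, either way round below 0.1 rad and z of paddle_short_joint in the frame of paddle_middle_joint above 0.012 m and value of joint carriage below 0.004 m); the robot touches nothing.
It fails at once if the carriage is run into its end stop (travel over 42 mm) (value of joint carriage above 0.042 m).
It fails at once if the tape measure is moved more than 40 mm (distance of tape_measure_mid from where it was at the start of the episode above 0.04 m).
It fails at once if the glue bottle is moved more than 40 mm (distance of glue_bottle_mid from where it was at the start of the episode above 0.04 m).
Of paddle_long, paddle_middle, paddle_short only 2 to 3 are there at a start; the rules pass over those that are not, and their reading is None.
At some moment in a run one of paddle_long may be knocked a few centimetres aside while the robot is not near it.
Once in a run the grip may slacken for a moment while it holds something.
It also fails if it takes over 210 s, if anything falls off the work surface, if the arm or the gripper's body presses on something with over 40 N, if the wrist force passes 120 N, or if a joint passes its speed limit or range.

### The arm

A 6-joint arm with a two-finger parallel gripper is mounted at the origin on a cart in front of the work surface, level with it; the furniture and walls round the work are solid. World frame = base frame: x ahead of the robot, y to its left, z up, the work surface at z = 0. Lengths are in mm, angles in rad, forces in N, time in s.
With the tool pointing down it reaches from about 275 to 750 mm from the base axis. Payload 10.2 kg.
Tool frame: the origin (TCP) lies between the finger pads; the fingertips stand 17 mm ahead of it and the grasp point (between the pads) lies 2 mm behind it (tips_ahead is the distance from the TCP to the fingertips, in mm); z points along the fingers, y is the line along which they close (so a half turn about z gives the same grasp; the last joint's range is limited). The gripper opens to 85 mm and grips with 20 to 120 N. Pads are 22 mm wide; open, the fingers measure 114 mm over their backs; the gripper's body (76 mm by 85 mm) begins 54 mm behind the grasp point. The pads swing forward as they close: fully open they stand 13 mm farther back than shut.
Start: joints at [1.08, 0.313, 1.498, -0, 1.331, -0.223], TCP at [138.933, 506.289, 248.294] pointing down, gripper open.
Joint ranges: [-2.94, 2.94], [-0.97, 2.17], [0.19, 2.56], [-1.23, 4.37], [0.02, 3.11], [-2.88, 2.88]. Speed limits (rad/s): [2.39, 2.39, 3.01, 3.14, 3.14, 3.14].

### API

Orientations are given as a unit quaternion [w, x, y, z].
In Python, from rig import sense, capture, finish_job, boxes_of, tips_ahead gives the robot as it stands.
- The arm moves only by the tool drive_tool, never from a script. Its argument "commands" is text: rows parted by semicolons, each of 7 numbers parted by spaces: the shift along the world's x, y, z in units of 0.1 m (1.0 is 0.1 m), then the turn, a rotation vector about the world's x, y, z in units of pi/4 rad (1.0 is pi/4 rad), then the opening in per cent of the stroke, from 0 (shut) to 100 (fully open). A call has 1 to 20 rows; each row shifts and turns the commanded pose from where the row before left it; what a row does not reach is not made up. A row lasts 1/12 s, in which the tool goes at most 41.7 mm and 7.16 degrees, less where a joint would pass 70% of its speed; a pose out of reach is approached as far as the arm can. A call with a number of a shift or a turn outside -1 to 1 is refused whole. A call with a gripper value outside its range is refused whole. The fingers move at their own pace and stop on an object; "force" is the grip in N (left out, the last holds). Time passes only in rows, so rows that do not move let the fingers close. It gives the time, the measured TCP pose, the force, the opening and the grip force at its end, in the units of the state.
- sense(): the state, without advancing time (a new reading comes with each control period).
- capture(name): name is "side" or "top"; returns a dict with "pixels" (480x640x3 uint8, blue, green, red), "fov_y" (degrees; the focal length in pixels is half the picture's height over the tangent of half this angle, whatever the lens; pixels are square), "cx", "cy" (the principal point, pixels), "k1" (the pictures are not rectified: a ray, as slopes to the right and down, at radius r is drawn at 1 + k1 r^2 times it, then the intrinsics apply), "position" and "attitude" of the camera in the world. Camera axes: x right, y down, z forward; pixel columns grow to the right and rows downward; lengths in mm; the calibration is good to about 2 mm. A picture is of the moment at which its call begins. There is no depth.
- finish_job(): hands the job in; it is judged then, once.
Trained networks look in a picture, given as the dict that the camera call returned (one of the last four; its "shot" number tells which), for a name from the list of things; names that differ only in an ending like _2 or _b are one class to them, and where a whole thing is asked for, a point or a joint stands for the part that bears it (a point fixed in the world has none). Each returns a list of dicts, best first, with "confidence" (0 to 1); they miss things now and then, are a little off and sometimes report something else, mostly with a low value. They report only what shows in the picture. A call takes as long as a camera call.
- boxes_of(picture, name): "position" ([column, row] in pixels, amid what is visible of it).
The state is a dict: "time_s": time; "joints": joint angles; "dq": joint speeds; "tau": joint torques, N m; "eef_pos": TCP position; "ee_rot": TCP orientation; "force": force on the tool from outside, world axes, zero at the start; "wrist_torque": the same for the moment, N m; "grip_width": opening from 0.0 (shut) to 1.0 (fully open); "grip_force": force on a finger pad.
Only numpy, scipy, OpenCV 4.12 (cv2) and the standard library are available. Lean on these libraries where they do the work, as an engineer would, in place of code of your own. Each camera call takes 0.05 s, during which the arm holds its last target. There are 200 camera calls.

## Working session

There is one attempt and no reset: what is moved stays moved. The work goes in short steps, Python scripts to look and compute and a tool call to move; the robot and the scene stay as the last step left them, time stands still between calls to the robot, and variables do not carry over. Pictures are saved under pics/ and viewed, at most 14 in all, crops included, and the job is handed in when it is done.

Besides the shell and the picture viewer there is one more tool, called after "Call:" by a JSON object that holds its "name" and its "arguments". drive_tool: Moves the arm, as the interface text tells. Shifts and turns lie within -1 to 1; 1 stands for 0.1 m of shift or pi/4 rad of turn. Its arguments: {"type":"object","properties":{"commands":{"type":"string"},"force":{"type":"number"}},"required":["commands"]}

```bash
ls; mkdir -p pics
cat > h.py <<'E'
import numpy as np, cv2
from scipy.spatial.transform import Rotation as R
from rig import sense, capture, finish_job, boxes_of, tips_ahead
def cam(p):
    f=p["pixels"].shape[0]/2/np.tan(np.radians(p["fov_y"])/2)
    a=np.array(p["attitude"],float)
    M=a if a.shape==(3,3) else R.from_quat(a[[1,2,3,0]]).as_matrix()
    return f,M,np.array(p["position"],float)
def ray(p,uv):
    f,M,c=cam(p); d=np.array([(uv[0]-p["cx"])/f,(uv[1]-p["cy"])/f]); s=d.copy()
    for _ in range(20): s=d/(1+p["k1"]*(s@s))
    return c,M@np.array([s[0],s[1],1.])
def onz(p,uv,z):
    c,d=ray(p,uv); return c+d*(z-c[2])/d[2]
def proj(p,X):
    f,M,c=cam(p); q=M.T@(np.array(X,float)-c); s=q[:2]/q[2]; s=s*(1+p["k1"]*(s@s))
    return np.array([p["cx"]+f*s[0],p["cy"]+f*s[1]])
def tri(pa,ua,pb,ub):
    (c1,d1),(c2,d2)=ray(pa,ua),ray(pb,ub)
    t=np.linalg.lstsq(np.c_[d1,-d2],c2-c1,rcond=None)[0]
    a,b=c1+d1*t[0],c2+d2*t[1]; return (a+b)/2,np.linalg.norm(a-b)
E
python3 - <<'E'
from h import *
T=capture("top");S=capture("side")
for n,p in(("top",T),("side",S)):
    cv2.imwrite(f"pics/{n}0.png",p["pixels"]); print(n,p["position"],p["attitude"],p["fov_y"],p["k1"])
names=[f"paddle_{l}_{k}" for l in("long","middle","short") for k in("mid","joint","grip")]+["tester_zero","tester_seat","tester_pointer","board_edge","tape_measure_mid","glue_bottle_mid"]
for n in names:
    a=boxes_of(T,n);b=boxes_of(S,n)
    print(n,[(np.round(x["position"]).tolist(),round(x["confidence"],2)) for x in a[:2]],[(np.round(x["position"]).tolist(),round(x["confidence"],2)) for x in b[:2]], end=" ")
    if a and b:
        X,e=tri(T,a[0]["position"],S,b[0]["position"]); print(X.round(),round(e,1))
    else: print()
print(tips_ahead, sense())
E
```

```text
pics
top [ 363.39081068  175.2257587  1097.98433673] [-0.04932211  0.7060177  -0.70373725  0.06213069] 49.63843040713401 -0.13013839219225373
side [ 602.29017569 1122.40386946  632.99719306] [-0.01574684  0.02787341  0.86385738 -0.50271816] 50.38134712752754 -0.15099570540603247
paddle_long_mid [([289.0, 306.0], 0.92), ([283.0, 205.0], 0.69)] [([391.0, 283.0], 0.66)] [376. 227.   3.] 4.5
paddle_long_joint [([292.0, 305.0], 0.92)] [([392.0, 281.0], 0.93)] [374. 221.   5.] 1.6
paddle_long_grip [([289.0, 308.0], 0.94)] [([393.0, 279.0], 0.84), ([339.0, 288.0], 0.43)] [371. 225.  11.] 5.8
paddle_middle_mid [([289.0, 256.0], 0.61)] [([339.0, 284.0], 0.85)] [485. 227.   3.] 12.5
paddle_middle_joint [([290.0, 253.0], 0.92)] [([341.0, 284.0], 0.66)] [486. 226.   4.] 2.4
paddle_middle_grip [([289.0, 254.0], 0.75)] [([341.0, 285.0], 0.73)] [484. 228.   3.] 2.9
paddle_short_mid [([284.0, 205.0], 0.88)] [([294.0, 294.0], 0.63)] [589. 239.  -6.] 0.5
paddle_short_joint [([282.0, 206.0], 0.68), ([288.0, 251.0], 0.23)] [([295.0, 291.0], 0.91)] [585. 243.   5.] 1.4
paddle_short_grip [([284.0, 204.0],
[... 703 characters left out ...]
 'joints': array([ 1.07961784e+00,  3.12930157e-01,  1.49772911e+00, -1.83317586e-05,
        1.33102210e+00, -2.23434572e-01]), 'dq': array([-2.12093856e-03,  1.00689442e-03, -3.01313969e-05,  8.22302120e-04,
       -5.52855426e-04,  6.74632705e-04]), 'tau': array([ 2.56736996e-03, -4.12170839e+01, -2.59900242e+01, -5.38156007e-05,
        4.74880217e-04,  4.39772703e-05]), 'eef_pos': array([138.92108007, 506.2768337 , 248.26776684]), 'ee_rot': array([-7.17238198e-06,  1.33470290e-01,  9.91052814e-01, -4.46686387e-05]), 'force': array([ 0.2495037 ,  0.76281832, -0.53971537]), 'wrist_torque': array([-0.02303756,  0.00435874,  0.0054802 ]), 'grip_force': 0.0, 'grip_width': 1.0026358111860445}
```

View both.

View pics/top0.png

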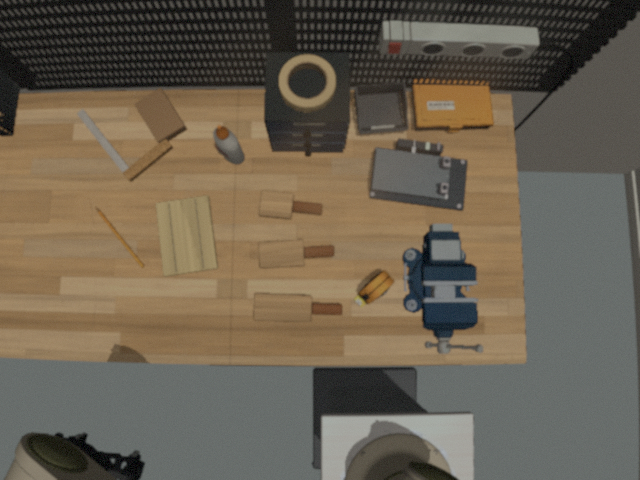

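View pics/side0.png

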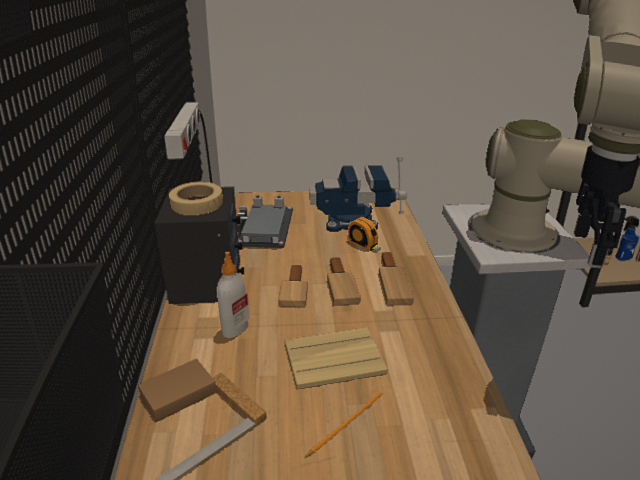

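```bash
cat >> h.py <<'E'
def ortho(p,x0,x1,y0,y1,z,s):
    # up=+x, right=-y ; pixel (c,r) -> y=y1-c/s, x=x1-r/s
    w,h=int((y1-y0)*s),int((x1-x0)*s)
    m=np.array([[proj(p,(x1-r/s,y1-c/s,z)) for c in range(w)] for r in range(h)],np.float32)
    return cv2.remap(p["pixels"],m,None,cv2.INTER_CUBIC)
def grid(im,x1,y1,s,step=20):
    im=im.copy()
    for v in np.arange(-1000,1000,step):
        r=int((x1-v)*s);c=int((y1-v)*s)
        if 0<=r<im.shape[0]: im[r,:6]=(0,0,255);cv2.putText(im,str(v),(8,r+4),0,.35,(0,0,255))
        if 0<=c<im.shape[1]: im[:6,c]=(0,255,0);cv2.putText(im,str(v),(c-8,16),0,.35,(0,255,0))
    return im
E
python3 - <<'E'
from h import *
T=capture("top");np.save("T0.npy",T,allow_pickle=True)
A=grid(ortho(T,330,630,100,300,18,2),630,300,2)
B=grid(ortho(T,570,730,-130,70,40,2),730,70,2)
C=grid(ortho(T,420,560+60,380,520,12,1.4),620,520,1.4)
out=np.zeros((600,800,3),np.uint8);out[:600,:400]=A;out[:320,400:800]=B;out[320:320+C.shape[0],400:400+C.shape[1]]=C
cv2.imwrite("pics/o1.png",out)
E
```

```text
(no output)
```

View pics/o1.png

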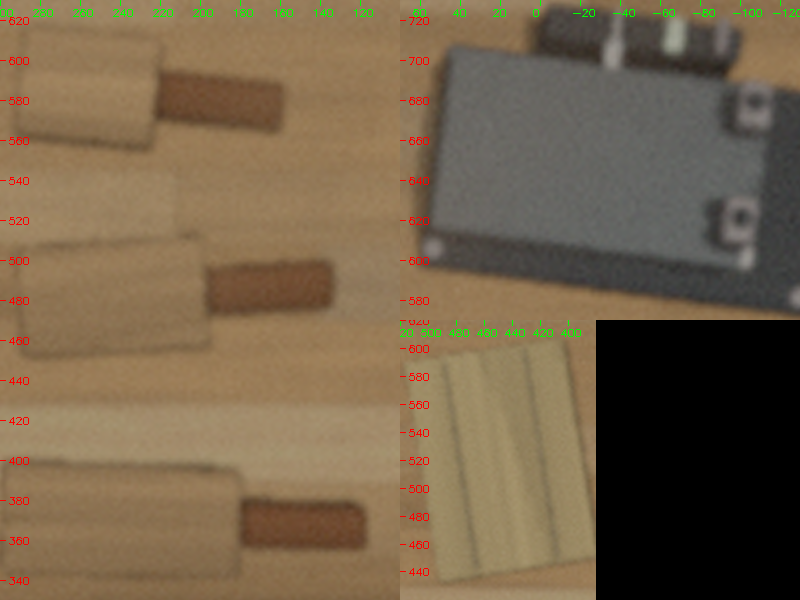

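```bash
cat >> h.py <<'E'
def rects(p,reg,z,lo,hi,s=2,amin=800):
    """HSV segments -> (centre x,y), long side, short side, yaw of long side (mod pi), mask area mm2"""
    x0,x1,y0,y1=reg; im=ortho(p,x0,x1,y0,y1,z,s)
    m=cv2.inRange(cv2.cvtColor(cv2.GaussianBlur(im,(5,5),0),cv2.COLOR_BGR2HSV),lo,hi)
    m=cv2.morphologyEx(m,cv2.MORPH_OPEN,np.ones((7,7))); m=cv2.morphologyEx(m,cv2.MORPH_CLOSE,np.ones((7,7)))
    o=[]
    for c in cv2.findContours(m,cv2.RETR_EXTERNAL,cv2.CHAIN_APPROX_NONE)[0]:
        a=cv2.contourArea(c)/s/s
        if a<amin: continue
        w=np.array([[x1-q[0][1]/s,y1-q[0][0]/s] for q in c],np.float32)
        (cc,(l,b),ang)=cv2.minAreaRect(w); ang=np.radians(ang)
        if l<b: l,b,ang=b,l,ang+np.pi/2
        o.append((np.round(cc,1),round(l,1),round(b,1),round(ang%np.pi,3),round(a)))
    return o
E
python3 - <<'E'
from h import *
T=np.load("T0.npy",allow_pickle=True).item()
hs=lambda reg,z,xy:[cv2.cvtColor(ortho(T,x-3,x+3,y-3,y+3,z,2),cv2.COLOR_BGR2HSV).reshape(-1,3).mean(0).round() for x,y in xy]
print("handle",hs(0,18,[(367,150),(487,165),(580,190)]),"blade",hs(0,18,[(367,240),(480,240)]),"bench",hs(0,18,[(420,150),(540,150)]))
print("plate",hs(0,40,[(660,0),(640,-50)]),"base",hs(0,40,[(640,-120),(590,-60)]),"board",hs(0,12,[(500,430),(560,470)]),"bench",hs(0,12,[(440,400),(520,510),(520,360)]))
print("H",rects(T,(330,630,90,300),18,(0,60,20),(14,255,105)))
print("P",rects(T,(580,730,-150,80),40,(60,0,78),(140,110,140),amin=3000))
print("B",rects(T,(400,650,340,540),12,(20,60,80),(40,255,255),amin=3000))
E
```

```text
handle [array([ 12., 144., 112.]), array([ 13., 137., 115.]), array([ 13., 135., 113.])] blade [array([ 17., 108., 139.]), array([ 17., 105., 144.])] bench [array([ 18.,  87., 163.]), array([ 17., 101., 148.])]
plate [array([ 19.,  14., 106.]), array([ 34.,   6., 102.])] base [array([53.,  9., 64.]), array([71.,  6., 65.])] board [array([ 20.,  92., 150.]), array([ 21.,  90., 157.])] bench [array([ 17., 111., 151.]), array([ 18., 104., 149.]), array([ 18.,  97., 159.])]
H []
P []
B [(array([520.3, 447.2]), 158.9, 115.2, np.float64(0.16), 17538)]
```

Run:
```python
from h import *
T=np.load("T0.npy",allow_pickle=True).item()
for s,v in((120,125),(115,130)):
  print("H",rects(T,(330,630,90,300),18,(0,s,20),(15,255,v)))
for v in (82,88):print("P",rects(T,(580,730,-150,80),40,(0,0,v),(180,40,140),amin=3000))
for h in (19,20): print("B",rects(T,(400,650,340,540),12,(h,70,80),(40,255,255),amin=3000))
```

```text
H [(array([367.2, 148.5]), 63.0, 24.0, np.float64(1.56), 1389), (array([486.4, 165.4]), 62.0, 24.9, np.float64(1.621), 1382), (array([579.9, 190.4]), 62.1, 24.0, np.float64(1.471), 1349)]
H [(array([367.3, 148.7]), 63.6, 24.8, np.float64(1.552), 1440), (array([486.3, 165.6]), 63.2, 25.3, np.float64(1.607), 1440), (array([579.9, 190.1]), 64.0, 25.4, np.float64(1.452), 1435)]
P [(array([663.1, -33. ]), 165.2, 118.7, np.float64(1.441), 14278)]
P [(array([663.5, -32.8]), 164.0, 118.0, np.float64(1.438), 13814)]
B [(array([520.3, 447.2]), 161.2, 118.1, np.float64(0.159), 18327)]
B [(array([520.3, 447.2]), 158.9, 115.2, np.float64(0.16), 17538)]
```

Call:
{"name": "drive_tool", "arguments": {"commands": "0.163 -0.206 -0.09 0 0 -0.12 95;0.163 -0.206 -0.09 0 0 -0.12 95;0.163 -0.206 -0.09 0 0 -0.12 95;0.163 -0.206 -0.09 0 0 -0.12 95;0.163 -0.206 -0.09 0 0 -0.12 95;0.163 -0.206 -0.09 0 0 -0.12 95;0.163 -0.206 -0.09 0 0 -0.12 95;0.163 -0.206 -0.09 0 0 -0.12 95;0.163 -0.206 -0.09 0 0 -0.12 95;0.163 -0.206 -0.09 0 0 -0.12 95;0.163 -0.206 -0.09 0 0 -0.12 95;0.163 -0.206 -0.09 0 0 -0.12 95;0.163 -0.206 -0.09 0 0 -0.12 95;0.163 -0.206 -0.09 0 0 -0.12 95;0 0 0 0 0 0 95;0 0 0 0 0 0 95", "force": 60}}

```text
time_s: 2.98
eef_pos: [367.5, 217.2, 122.1]
ee_rot: [-0.0, 0.713, 0.701, -0.0]
force: [-0.8, -0.1, -0.7]
grip_width: 0.949
grip_force: 0.0
```

```bash
cat >> h.py <<'E'
def handles(p,reg,z=18): return rects(p,reg,z,(0,120,20),(15,255,125),amin=300)
E
python3 - <<'E'
from h import *
T=capture("top"); print(handles(T,(330,630,90,300)))
E
```

```text
[(array([486.2, 165.2]), 61.4, 24.5, np.float64(1.615), 1360), (array([579.7, 190.6]), 62.2, 24.0, np.float64(1.449), 1340)]
```

Call:
{"name": "drive_tool", "arguments": {"commands": "0 0 -0.2 0 0 0 95;0 0 -0.2 0 0 0 95;0 0 -0.2 0 0 0 95;0 0 -0.2 0 0 0 95;0 0 -0.13 0 0 0 95;0 0 -0.1 0 0 0 95;0 0 0 0 0 0 95;0 0 0 0 0 0 50;0 0 0 0 0 0 50;0 0 0 0 0 0 50;0 0 0 0 0 0 50;0 0 0 0 0 0 50;0 0 0 0 0 0 50;0 0 0 0 0 0 50;0 0 0 0 0 0 50"}}

```text
time_s: 4.28
eef_pos: [367.6, 218.4, 20.6]
ee_rot: [0.0, 0.713, 0.701, 0.001]
force: [-1.9, 1.3, 7.1]
grip_width: 0.636
grip_force: 63.3
```

Call:
{"name": "drive_tool", "arguments": {"commands": "0 0 0.1 0 0 0 50;0 0 0.25 0 0 0 50;0 0 0.3 0 0 0 50;0 0 0.3 0 0 0 50;0 0 0.3 0 0 0 50;0 0 0.3 0 0 0 50;0 0 0.3 0 0 0 50;0 0 0.3 0 0 0 50;0 0 0.15 0 0 0 50;0.216 -0.205 0 0 0 -0.011 50;0.216 -0.205 0 0 0 -0.011 50;0.216 -0.205 0 0 0 -0.011 50;0.216 -0.205 0 0 0 -0.011 50;0.216 -0.205 0 0 0 -0.011 50;0.216 -0.205 0 0 0 -0.011 50;0.216 -0.205 0 0 0 -0.011 50;0.216 -0.205 0 0 0 -0.011 50;0.216 -0.205 0 0 0 -0.011 50;0.216 -0.205 0 0 0 -0.011 50"}}

```text
time_s: 5.87
eef_pos: [583.7, 12.0, 250.0]
ee_rot: [0.0, 0.743, 0.67, 0.0]
force: [0.6, 0.3, -0.7]
grip_width: 0.635
grip_force: 68.9
```

Call:
{"name": "drive_tool", "arguments": {"commands": "0.216 -0.205 0 0 0 -0.011 50;0.216 -0.205 0 0 0 -0.011 50;0.216 -0.205 0 0 0 -0.011 50;0 0 0 0 0 0 50;0 0 0 0 0 0 50"}}

```text
time_s: 6.28
eef_pos: [648.1, -49.2, 249.0]
ee_rot: [-0.0, 0.751, 0.66, -0.0]
force: [-0.8, 1.2, -0.5]
grip_width: 0.633
grip_force: 68.9
```

Call:
{"name": "drive_tool", "arguments": {"commands": "0 0 -0.25 0 0 0 50;0 0 -0.25 0 0 0 50;0 0 -0.25 0 0 0 50;0 0 -0.25 0 0 0 50;0 0 -0.25 0 0 0 50;0 0 -0.14 0 0 0 50;0 0 0 0 0 0 50;0 0 0 0 0 0 50"}}

```text
time_s: 6.95
eef_pos: [647.6, -47.7, 111.1]
ee_rot: [-0.0, 0.751, 0.661, 0.0]
force: [-0.7, 0.2, -0.3]
grip_width: 0.632
grip_force: 68.9
```

Run:
```python
from h import *
T=capture("top");S=capture("side"); s=sense(); z=s["eef_pos"][2]-20.6+18
print(s["eef_pos"],z,handles(T,(560,720,-220,60),z))
A=ortho(T,560,720,-200,50,z,2)
u,v=[int(q) for q in proj(S,(643,-90,60))]
c=cv2.resize(S["pixels"][v-60:v+60,u-75:u+75],None,fx=4,fy=4,interpolation=3)[:280,:500]
cv2.imwrite("pics/o2.png",np.vstack([grid(A,720,50,2),c[:280]]))
for k in("tester_seat","tester_zero"):
  for p in(T,S): print(k,[(np.round(x["position"]).tolist(),round(x["confidence"],2)) for x in boxes_of(p,k)[:2]])
```

```text
[648.45870162 -48.22266539 112.42421796] 109.82421795903363 []
tester_seat [([381.0, 179.0], 0.93), ([283.0, 204.0], 0.59)]
tester_seat [([265.0, 224.0], 0.66)]
tester_zero [([387.0, 182.0], 0.66)]
tester_zero [([265.0, 231.0], 0.89)]
```

View pics/o2.png

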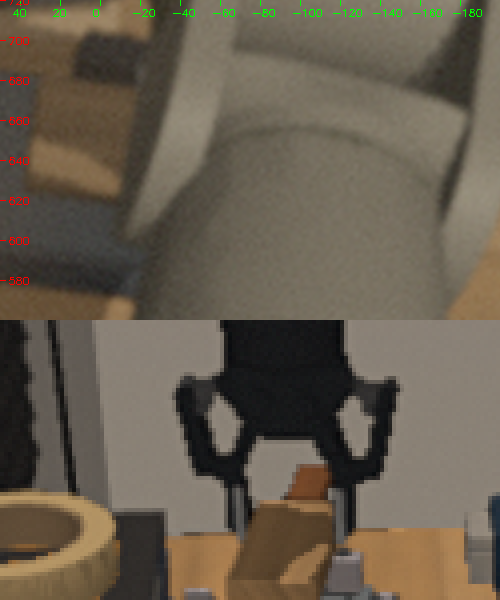

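Call:
{"name": "drive_tool", "arguments": {"commands": "0 0 -0.15 0 0 0 50;0 0 -0.15 0 0 0 50;0 0 -0.1 0 0 0 50;0 0 -0.05 0 0 0 50;0 0 -0.02 0 0 0 50;0 0 0 0 0 0 50;0 0 0 0 0 0 50"}}

```text
time_s: 7.83
eef_pos: [648.3, -48.7, 64.0]
ee_rot: [0.0, 0.751, 0.66, 0.0]
force: [1.0, 0.6, -0.4]
grip_width: 0.636
grip_force: 69.0
```

Call:
{"name": "drive_tool", "arguments": {"commands": "0 0 -0.015 0 0 0 50;0 0 -0.01 0 0 0 50;0 0 0 0 0 0 50;0 0 0 0 0 0 50"}}

```text
time_s: 8.17
eef_pos: [648.0, -48.6, 60.9]
ee_rot: [0.0, 0.751, 0.66, 0.0]
force: [0.4, -0.3, -1.6]
grip_width: 0.637
grip_force: 69.0
```

Call:
{"name": "drive_tool", "arguments": {"commands": "0 0 0 0 0 0 78;0 0 0 0 0 0 78;0 0 0 0 0 0 78;0 0 0 0 0 0 78;0 0 0.1 0 0 0 78;0 0 0.25 0 0 0 78;0 0 0.35 0 0 0 78;0 0 0.35 0 0 0 78;0 0 0.35 0 0 0 78;-0.1 0 0.3 0 0 0 78;-0.3 0 0 0 0 0 78;-0.35 0 0 0 0 0 78;-0.35 0 0 0 0 0 78;-0.35 0 0 0 0 0 78;0 0 0 0 0 0 78"}}

```text
time_s: 9.42
eef_pos: [497.7, -47.6, 230.9]
ee_rot: [-0.002, 0.751, 0.66, -0.001]
force: [-0.5, 0.1, 0.7]
grip_width: 0.778
grip_force: 0.0
```

```bash
cat >> h.py <<'E'
def shot(fn,s=2):
    T=capture("top");S=capture("side")
    a=[grid(ortho(p,570,730,-160,90,58,s),730,90,s) for p in(T,S)]
    cv2.imwrite(fn,np.vstack(a)[:600]); print(sense()["eef_pos"].round(1))
    for p in(T,S): print(handles(p,(570,730,-170,60),58))
    return T,S
E
python3 -c "
from h import *
shot('pics/o3.png',1.87)"
```

```text
[502.6 -48.7 232.1]
[]
[(array([ 636.9, -112.7]), 64.1, 25.6, np.float64(1.403), 1304)]
```

View pics/o3.png

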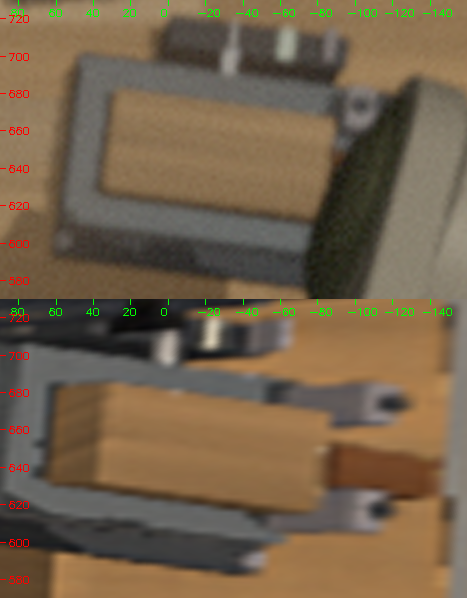

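Call:
{"name": "drive_tool", "arguments": {"commands": "0.27 -0.152 0 0 0 0 60;0.27 -0.152 0 0 0 0 60;0.27 -0.152 0 0 0 0 60;0.27 -0.152 0 0 0 0 60;0.27 -0.152 0 0 0 0 60;0 0 -0.15 0 0 0 60;0 0 -0.25 0 0 0 60;0 0 -0.25 0 0 0 60;0 0 -0.25 0 0 0 60;0 0 -0.25 0 0 0 60;0 0 -0.25 0 0 0 60;0 0 -0.2 0 0 0 60;0 0 -0.14 0 0 0 60;0 0 -0.08 0 0 0 60;0 0 0 0 0 0 60;0 0 0 0 0 0 60"}}

```text
time_s: 10.85
eef_pos: [638.7, -124.8, 49.2]
ee_rot: [0.0, 0.751, 0.66, 0.0]
force: [-0.0, -0.3, 0.2]
grip_width: 0.6
grip_force: 0.0
```

Call:
{"name": "drive_tool", "arguments": {"commands": "0 0 0 0 0 0 15;0 0 0 0 0 0 15;0 0 0 0 0 0 15;0 0 0 0 0 0 15;0 0 0 0 0 0 15;0 0 0 0 0 0 15;0 0 0 0 0 0 15;0 0 0 0 0 0 15"}}

```text
time_s: 11.52
eef_pos: [638.6, -124.8, 50.1]
ee_rot: [0.001, 0.751, 0.66, 0.001]
force: [-0.6, 0.5, 6.4]
grip_width: 0.265
grip_force: 61.3
```

Call:
{"name": "drive_tool", "arguments": {"commands": "-0.003 -0.025 0 0 0 0 15;-0.003 -0.025 0 0 0 0 15;-0.003 -0.025 0 0 0 0 15;-0.003 -0.025 0 0 0 0 15;-0.003 -0.025 0 0 0 0 15;-0.003 -0.025 0 0 0 0 15;-0.003 -0.025 0 0 0 0 15;-0.003 -0.025 0 0 0 0 15;0 0 0 0 0 0 15;0 0 0 0 0 0 15"}}

```text
time_s: 12.35
eef_pos: [636.2, -143.2, 50.0]
ee_rot: [-0.0, 0.751, 0.66, 0.001]
force: [0.2, 7.9, 6.9]
grip_width: 0.269
grip_force: 61.6
```

Call:
{"name": "drive_tool", "arguments": {"commands": "-0.003 -0.025 0 0 0 0 15;-0.003 -0.025 0 0 0 0 15;-0.003 -0.025 0 0 0 0 15;-0.003 -0.025 0 0 0 0 15;-0.003 -0.025 0 0 0 0 15;-0.003 -0.025 0 0 0 0 15;0 0 0 0 0 0 15;0 0 0 0 0 0 15;0 0 0 0 0 0 15;0 0 0 0 0 0 15"}}

```text
time_s: 13.18
eef_pos: [634.4, -156.9, 49.9]
ee_rot: [-0.001, 0.751, 0.66, 0.002]
force: [0.1, 14.3, 7.9]
grip_width: 0.268
grip_force: 61.7
```

```bash
python3 -c "
from h import *
T,S=shot('pics/o4.png',1.87)
a=ortho(S,560,730,-190,90,45,2.8)
cv2.imwrite('pics/o4.png',a); print(sense()['force'])"
```

```text
[ 634.4 -156.9   50. ]
[]
[(array([ 636.5, -140.4]), 59.1, 22.2, np.float64(1.531), 1127)]
[ 0.10263024 13.25587409  8.40922174]
```

View pics/o4.png

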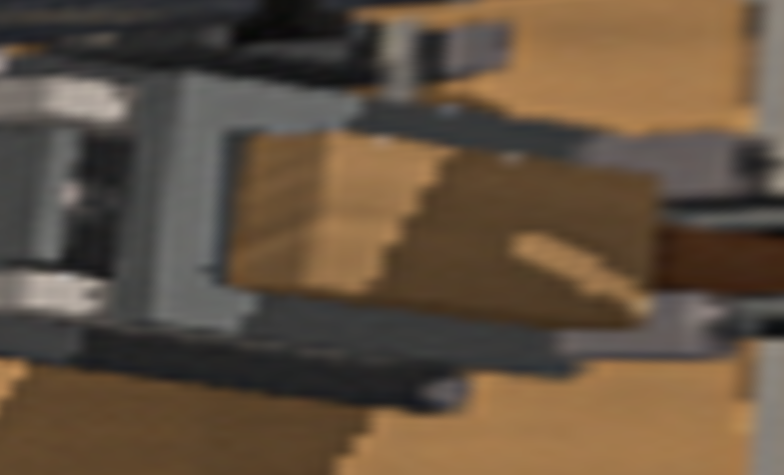

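Call:
{"name": "drive_tool", "arguments": {"commands": "0 0 0 0 0 0 15;0 0 0 0 0 0 15;0 0 0 0 0 0 15;0 0 0 0 0 0 15;0 0 0 0 0 0 15;0 0 0 0 0 0 15;0 0 0 0 0 0 15;0 0 0 0 0 0 15;0 0 0 0 0 0 15;0 0 0 0 0 0 15;0 0 0 0 0 0 15;0 0 0 0 0 0 15;0 0 0 0 0 0 15;0 0 0 0 0 0 15;0 0 0 0 0 0 15;0 0 0 0 0 0 15;0 0 0 0 0 0 15;0 0 0 0 0 0 15;0 0 0 0 0 0 15;0 0 0 0 0 0 15"}}

```text
time_s: 14.95
eef_pos: [634.4, -156.9, 50.0]
ee_rot: [-0.001, 0.751, 0.66, 0.002]
force: [0.0, 13.1, 7.0]
grip_width: 0.268
grip_force: 61.7
```

Call:
{"name": "drive_tool", "arguments": {"commands": "0 0 0 0 0 0 15;0 0 0 0 0 0 15;0 0 0 0 0 0 15;0 0 0 0 0 0 15;0 0 0 0 0 0 15;0 0 0 0 0 0 15"}}

```text
time_s: 15.45
eef_pos: [634.4, -156.9, 50.0]
ee_rot: [-0.001, 0.751, 0.66, 0.002]
force: [0.1, 13.7, 9.1]
grip_width: 0.269
grip_force: 61.7
```

Call:
{"name": "drive_tool", "arguments": {"commands": "0.004 0.033 0 0 0 0 15;0.004 0.033 0 0 0 0 15;0.004 0.033 0 0 0 0 15;0.004 0.033 0 0 0 0 15;0.004 0.033 0 0 0 0 15;0.004 0.033 0 0 0 0 15;0.004 0.033 0 0 0 0 15;0.004 0.033 0 0 0 0 15;0.004 0.033 0 0 0 0 15;0.004 0.033 0 0 0 0 15;0 0 0 0 0 0 15;0 0 0 0 0 0 15"}}

```text
time_s: 16.45
eef_pos: [638.5, -126.2, 50.1]
ee_rot: [0.001, 0.751, 0.66, 0.001]
force: [1.0, 2.1, 5.3]
grip_width: 0.266
grip_force: 61.4
```

Call:
{"name": "drive_tool", "arguments": {"commands": "0 0 0 0 0 0 60;0 0 0 0 0 0 60;0 0 0 0 0 0 60;0 0 0 0 0 0 60;0 0 0 0 0 0 60;0 0 0.1 0 0 0 60;0 0 0.25 0 0 0 70;0 0 0.3 0 0 0 80;0 0 0.25 0 0 0 80;0.02 0.15 0 0 0 0 80;0.02 0.2 0 0 0 0 80;0.02 0.2 0 0 0 0 80;0.03 0.2 0 0 0 0 80;0 0 0 0 0 0 80;0 0 0 0 0 0 80"}}

```text
time_s: 17.7
eef_pos: [646.8, -50.8, 139.1]
ee_rot: [0.0, 0.751, 0.661, 0.0]
force: [0.3, 0.2, -0.2]
grip_width: 0.8
grip_force: 0.0
```

Call:
{"name": "drive_tool", "arguments": {"commands": "0 0 -0.2 0 0 0 80;0 0 -0.2 0 0 0 80;0 0 -0.2 0 0 0 80;0 0 -0.1 0 0 0 80;0 0 -0.07 0 0 0 80;0 0 0 0 0 0 80;0 0 0 0 0 0 50;0 0 0 0 0 0 50;0 0 0 0 0 0 50;0 0 0 0 0 0 50;0 0 0 0 0 0 50;0 0 0 0 0 0 50;0 0 0 0 0 0 50;0 0 0.05 0 0 0 50;0 0 0.2 0 0 0 50;0 0 0.3 0 0 0 50;0 0 0.35 0 0 0 50;0 0 0.35 0 0 0 50;0 0 0.35 0 0 0 50;0 0 0.35 0 0 0 50"}}

```text
time_s: 19.37
eef_pos: [646.3, -51.4, 258.7]
ee_rot: [-0.0, 0.751, 0.66, -0.0]
force: [-0.4, 0.5, -0.6]
grip_width: 0.63
grip_force: 65.7
```

Call:
{"name": "drive_tool", "arguments": {"commands": "-0.105 0.307 0 0 0 -0.102 50;-0.105 0.307 0 0 0 -0.102 50;-0.105 0.307 0 0 0 -0.102 50;-0.105 0.307 0 0 0 -0.102 50;-0.105 0.307 0 0 0 -0.102 50;-0.105 0.307 0 0 0 -0.102 50;-0.105 0.307 0 0 0 -0.102 50;-0.105 0.307 0 0 0 -0.102 50;-0.105 0.307 0 0 0 -0.102 50;-0.105 0.307 0 0 0 -0.102 50;-0.105 0.307 0 0 0 -0.102 50;-0.105 0.307 0 0 0 -0.102 50;-0.105 0.307 0 0 0 -0.102 50;-0.105 0.307 0 0 0 -0.102 50;-0.105 0.307 0 0 0 -0.102 50;-0.105 0.307 0 0 0 -0.102 50;0 0 0 0 0 0 50;0 0 0 0 0 0 50"}}

```text
time_s: 20.87
eef_pos: [477.7, 440.8, 256.5]
ee_rot: [0.0, 0.997, 0.081, -0.0]
force: [0.8, -0.2, -1.5]
grip_width: 0.634
grip_force: 65.8
```

Call:
{"name": "drive_tool", "arguments": {"commands": "0 0 -0.2 0 0 0 50;0 0 -0.35 0 0 0 50;0 0 -0.35 0 0 0 50;0 0 -0.35 0 0 0 50;0 0 -0.35 0 0 0 50;0 0 -0.25 0 0 0 50;0 0 -0.15 0 0 0 50;0 0 -0.1 0 0 0 50;0 0 -0.08 0 0 0 50;0 0 -0.03 0 0 0 50;0 0 0 0 0 0 50;0 0 0 0 0 0 50;0 0 -0.015 0 0 0 50;0 0 0 0 0 0 50"}}

```text
time_s: 22.03
eef_pos: [479.3, 439.9, 35.4]
ee_rot: [-0.0, 0.997, 0.08, 0.001]
force: [0.7, 0.1, 1.6]
grip_width: 0.633
grip_force: 66.0
```

Call:
{"name": "drive_tool", "arguments": {"commands": "0 0 -0.015 0 0 0 50;0 0 -0.01 0 0 0 50;0 0 0 0 0 0 50;0 0 0 0 0 0 50"}}

```text
time_s: 22.37
eef_pos: [479.3, 439.9, 35.2]
ee_rot: [-0.0, 0.997, 0.08, 0.001]
force: [-6.7, -5.2, 21.3]
grip_width: 0.63
grip_force: 68.2
```

Call:
{"name": "drive_tool", "arguments": {"commands": "0 0 0.025 0 0 0 50;0 0 0 0 0 0 80;0 0 0 0 0 0 80;0 0 0 0 0 0 80;0 0 0 0 0 0 80;0 0 0.1 0 0 0 85;0 0 0.25 0 0 0 95;0 0 0.35 0 0 0 95;0 0 0.35 0 0 0 95;0 -0.1 0.1 0 0 0.132 95;0 -0.15 0 0 0 0.132 95;0 -0.15 0 0 0 0.132 95;0 -0.15 0 0 0 0.132 95;0 -0.15 0 0 0 0.132 95;0 -0.15 0 0 0 0.132 95;0 -0.15 0 0 0 0.132 95;0 -0.15 0 0 0 0.132 95;0 -0.15 0 0 0 0.132 95;0 -0.15 0 0 0 0.132 95"}}

```text
time_s: 23.95
eef_pos: [478.7, 293.9, 150.0]
ee_rot: [0.0, 0.825, 0.566, 0.0]
force: [-0.4, 0.1, 0.6]
grip_width: 0.951
grip_force: 0.0
```

Call:
{"name": "drive_tool", "arguments": {"commands": "0.01 -0.15 0 0 0 0.132 95;0.01 -0.15 0 0 0 0.132 95;0.01 -0.15 0 0 0 0.132 95;0.01 -0.15 0 0 0 0.132 95;0 0 0 0 0 0 95;0 0 0 0 0 0 95"}}

```text
time_s: 24.45
eef_pos: [482.9, 234.4, 149.9]
ee_rot: [0.0, 0.694, 0.72, 0.0]
force: [-1.0, 0.5, -0.5]
grip_width: 0.949
grip_force: 0.0
```

Run:
```python
from h import *
T=capture("top");S=capture("side");print(sense()["eef_pos"])
print(handles(T,(330,640,90,300)),"long:",handles(T,(340,480,380,480),30)); print("side",handles(S,(330,640,90,300)),"long",handles(S,(340,480,380,480),30))
a=grid(ortho(T,340,620,360,510,30,2),620,510,2);b=grid(ortho(S,340,620,360,510,30,2),620,510,2)
cv2.imwrite("pics/o5.png",np.hstack([a,b]))
```

```text
[482.76761363 235.15891342 149.64821426]
[(array([487.5, 143.2]), 23.0, 16.5, np.float64(0.0), 312)] long: [(array([410.6, 426.6]), 64.6, 25.3, np.float64(0.16), 1434)]
side [(array([491.9, 169. ]), 63.9, 29.2, np.float64(1.604), 1602), (array([582.7, 193.5]), 61.8, 25.4, np.float64(1.464), 1425)] long [(array([413.4, 439.2]), 63.9, 38.7, np.float64(0.145), 2241)]
```

View pics/o5.png

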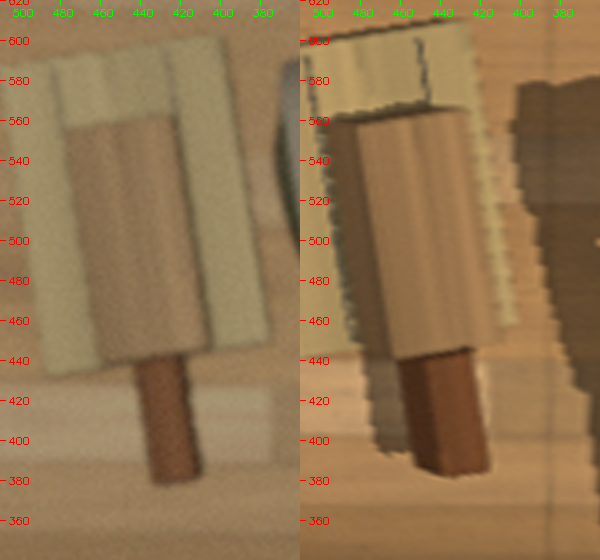

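Call:
{"name": "drive_tool", "arguments": {"commands": "0.005 -0.04 -0.2 0 0 0 95;0 0 -0.3 0 0 0 95;0 0 -0.3 0 0 0 95;0 0 -0.25 0 0 0 95;0 0 -0.15 0 0 0 95;0 0 -0.08 0 0 0 95;0 0 0 0 0 0 95;0 0 0 0 0 0 95;0 0 0 0 0 0 50;0 0 0 0 0 0 50;0 0 0 0 0 0 50;0 0 0 0 0 0 50;0 0 0 0 0 0 50;0 0 0 0 0 0 50;0 0 0 0 0 0 50;0 0 0 0 0 0 50"}}

```text
time_s: 25.88
eef_pos: [484.1, 230.9, 22.8]
ee_rot: [0.001, 0.693, 0.721, 0.001]
force: [-0.9, -0.9, 7.5]
grip_width: 0.636
grip_force: 63.7
```

Call:
{"name": "drive_tool", "arguments": {"commands": "0 0 0.1 0 0 0 50;0 0 0.25 0 0 0 50;0 0 0.35 0 0 0 50;0 0 0.35 0 0 0 50;0 0 0.35 0 0 0 50;0 0 0.35 0 0 0 50;0 0 0.35 0 0 0 50;0 0 0.2 0 0 0 50;0.182 -0.315 0 0 0 -0.0235 50;0.182 -0.315 0 0 0 -0.0235 50;0.182 -0.315 0 0 0 -0.0235 50;0.182 -0.315 0 0 0 -0.0235 50;0.182 -0.315 0 0 0 -0.0235 50;0.182 -0.315 0 0 0 -0.0235 50;0.182 -0.315 0 0 0 -0.0235 50;0.182 -0.315 0 0 0 -0.0235 50;0.182 -0.315 0 0 0 -0.0235 50;0 0 0 0 0 0 50;0 0 0 0 0 0 50"}}

```text
time_s: 27.47
eef_pos: [647.1, -54.5, 251.3]
ee_rot: [-0.0, 0.751, 0.66, -0.0]
force: [-1.0, 1.1, -1.7]
grip_width: 0.632
grip_force: 63.7
```

Gap is a little smaller here (−54.5); add 3 mm back and descend.

Call:
{"name": "drive_tool", "arguments": {"commands": "0.004 0.03 -0.2 0 0 0 50;0 0 -0.3 0 0 0 50;0 0 -0.3 0 0 0 50;0 0 -0.3 0 0 0 50;0 0 -0.3 0 0 0 50;0 0 -0.2 0 0 0 50;0 0 -0.1 0 0 0 50;0 0 -0.1 0 0 0 50;0 0 -0.05 0 0 0 50;0 0 -0.01 0 0 0 50;0 0 0 0 0 0 50;0 0 0 0 0 0 50;0 0 0 0 0 0 50"}}

```text
time_s: 28.55
eef_pos: [647.9, -50.0, 66.3]
ee_rot: [0.001, 0.75, 0.661, 0.0]
force: [0.6, 0.3, -1.8]
grip_width: 0.632
grip_force: 63.7
```

Call:
{"name": "drive_tool", "arguments": {"commands": "0 0 -0.02 0 0 0 50;0 0 -0.015 0 0 0 50;0 0 0 0 0 0 50;0 0 0 0 0 0 50"}}

```text
time_s: 28.88
eef_pos: [647.7, -50.0, 62.9]
ee_rot: [0.001, 0.75, 0.661, 0.0]
force: [-2.9, -0.0, 6.5]
grip_width: 0.637
grip_force: 64.5
```

Call:
{"name": "drive_tool", "arguments": {"commands": "0 0 0 0 0 0 78;0 0 0 0 0 0 78;0 0 0 0 0 0 78;0 0 0 0 0 0 78;0 0 0.1 0 0 0 78;0 0 0.25 0 0 0 78;0 0 0.3 0 0 0 78;0 0 0.15 0 0 0 70;-0.02 -0.15 0 0 0 0 60;-0.02 -0.2 0 0 0 0 60;-0.02 -0.2 0 0 0 0 60;-0.03 -0.18 0 0 0 0 60;0 0 -0.15 0 0 0 60;0 0 -0.25 0 0 0 60;0 0 -0.25 0 0 0 60;0 0 -0.15 0 0 0 60;0 0 -0.1 0 0 0 60;0 0 -0.03 0 0 0 60;0 0 0 0 0 0 60"}}

```text
time_s: 30.47
eef_pos: [638.2, -123.2, 48.4]
ee_rot: [-0.0, 0.75, 0.661, -0.0]
force: [0.7, -1.0, 0.1]
grip_width: 0.601
grip_force: 0.0
```

Call:
{"name": "drive_tool", "arguments": {"commands": "0 0 0 0 0 0 15;0 0 0 0 0 0 15;0 0 0 0 0 0 15;0 0 0 0 0 0 15;0 0 0 0 0 0 15;0 0 0 0 0 0 15;0 0 0 0 0 0 15;0 0 0 0 0 0 15;-0.003 -0.025 0 0 0 0 15;-0.003 -0.025 0 0 0 0 15;-0.003 -0.025 0 0 0 0 15;-0.003 -0.025 0 0 0 0 15;-0.003 -0.025 0 0 0 0 15;-0.003 -0.025 0 0 0 0 15;-0.003 -0.025 0 0 0 0 15;-0.003 -0.025 0 0 0 0 15;0 0 0 0 0 0 15;0 0 0 0 0 0 15"}}

```text
time_s: 31.97
eef_pos: [636.8, -141.7, 50.1]
ee_rot: [0.0, 0.75, 0.661, 0.001]
force: [-0.6, 7.1, 6.3]
grip_width: 0.272
grip_force: 61.3
```

Call:
{"name": "drive_tool", "arguments": {"commands": "-0.003 -0.025 0 0 0 0 15;-0.003 -0.025 0 0 0 0 15;-0.003 -0.025 0 0 0 0 15;-0.003 -0.025 0 0 0 0 15;-0.003 -0.025 0 0 0 0 15;-0.003 -0.025 0 0 0 0 15;-0.002 -0.015 0 0 0 0 15;0 0 0 0 0 0 15;0 0 0 0 0 0 15;0 0 0 0 0 0 15;0 0 0 0 0 0 15;0 0 0 0 0 0 15;0 0 0 0 0 0 15"}}

```text
time_s: 33.05
eef_pos: [634.8, -156.7, 50.0]
ee_rot: [-0.001, 0.75, 0.662, 0.002]
force: [0.7, 13.2, 7.3]
grip_width: 0.261
grip_force: 61.5
```

Call:
{"name": "drive_tool", "arguments": {"commands": "0 0 0 0 0 0 15;0 0 0 0 0 0 15;0 0 0 0 0 0 15;0 0 0 0 0 0 15;0 0 0 0 0 0 15;0 0 0 0 0 0 15;0 0 0 0 0 0 15;0 0 0 0 0 0 15;0 0 0 0 0 0 15;0 0 0 0 0 0 15;0 0 0 0 0 0 15;0 0 0 0 0 0 15;0 0 0 0 0 0 15;0 0 0 0 0 0 15;0 0 0 0 0 0 15;0 0 0 0 0 0 15;0 0 0 0 0 0 15;0 0 0 0 0 0 15;0 0 0 0 0 0 15;0 0 0 0 0 0 15"}}

```text
time_s: 34.72
eef_pos: [634.8, -156.7, 50.0]
ee_rot: [-0.001, 0.75, 0.662, 0.002]
force: [-0.2, 12.2, 7.1]
grip_width: 0.266
grip_force: 61.4
```

```bash
python3 -c "
from h import *
S=capture('side')
cv2.imwrite('pics/o6.png',ortho(S,590,730,-140,90,45,2.5)); print(sense()['force'],sense()['eef_pos'])"
```

```text
[ 0.90447394 13.70739747  7.64719726] [ 634.780542   -156.71031851   50.01518593]
```

View pics/o6.png

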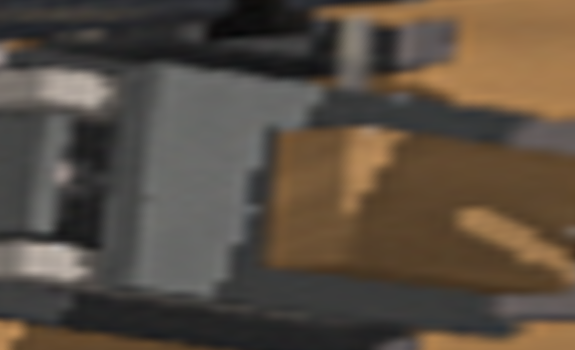

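Call:
{"name": "drive_tool", "arguments": {"commands": "0 0 0 0 0 0 15;0 0 0 0 0 0 15;0 0 0 0 0 0 15;0 0 0 0 0 0 15;0 0 0 0 0 0 15;0 0 0 0 0 0 15;0.004 0.034 0 0 0 0 15;0.004 0.034 0 0 0 0 15;0.004 0.034 0 0 0 0 15;0.004 0.034 0 0 0 0 15;0.004 0.034 0 0 0 0 15;0.004 0.034 0 0 0 0 15;0.004 0.034 0 0 0 0 15;0.004 0.034 0 0 0 0 15;0.004 0.034 0 0 0 0 15;0.004 0.034 0 0 0 0 15;0 0 0 0 0 0 15;0 0 0 0 0 0 15"}}

```text
time_s: 36.27
eef_pos: [638.9, -125.3, 50.2]
ee_rot: [0.001, 0.75, 0.662, 0.001]
force: [0.4, 1.9, 5.8]
grip_width: 0.268
grip_force: 61.2
```

Call:
{"name": "drive_tool", "arguments": {"commands": "0 0 0 0 0 0 60;0 0 0 0 0 0 60;0 0 0 0 0 0 60;0 0 0 0 0 0 60;0 0 0 0 0 0 60;0 0 0.1 0 0 0 60;0 0 0.25 0 0 0 70;0 0 0.3 0 0 0 80;0 0 0.25 0 0 0 80;0.02 0.15 0 0 0 0 80;0.02 0.2 0 0 0 0 80;0.02 0.2 0 0 0 0 80;0.03 0.18 0 0 0 0 80;0 0 0 0 0 0 80;0 0 0 0 0 0 80"}}

```text
time_s: 37.52
eef_pos: [647.1, -51.7, 139.1]
ee_rot: [0.0, 0.749, 0.662, -0.0]
force: [0.6, 0.2, 0.1]
grip_width: 0.801
grip_force: 0.0
```

Call:
{"name": "drive_tool", "arguments": {"commands": "0 0 -0.2 0 0 0 80;0 0 -0.2 0 0 0 80;0 0 -0.2 0 0 0 80;0 0 -0.1 0 0 0 80;0 0 -0.06 0 0 0 80;0 0 0 0 0 0 80;0 0 0 0 0 0 50;0 0 0 0 0 0 50;0 0 0 0 0 0 50;0 0 0 0 0 0 50;0 0 0 0 0 0 50;0 0 0 0 0 0 50;0 0 0 0 0 0 50;0 0 0.05 0 0 0 50;0 0 0.2 0 0 0 50;0 0 0.3 0 0 0 50;0 0 0.35 0 0 0 50;0 0 0.35 0 0 0 50;0 0 0.35 0 0 0 50;0 0 0.35 0 0 0 50"}}

```text
time_s: 39.18
eef_pos: [646.5, -52.2, 259.8]
ee_rot: [-0.0, 0.75, 0.662, -0.0]
force: [1.3, -0.2, -0.8]
grip_width: 0.632
grip_force: 64.2
```

Call:
{"name": "drive_tool", "arguments": {"commands": "-0.107 0.307 0 0 0 -0.1025 50;-0.107 0.307 0 0 0 -0.1025 50;-0.107 0.307 0 0 0 -0.1025 50;-0.107 0.307 0 0 0 -0.1025 50;-0.107 0.307 0 0 0 -0.1025 50;-0.107 0.307 0 0 0 -0.1025 50;-0.107 0.307 0 0 0 -0.1025 50;-0.107 0.307 0 0 0 -0.1025 50;-0.107 0.307 0 0 0 -0.1025 50;-0.107 0.307 0 0 0 -0.1025 50;-0.107 0.307 0 0 0 -0.1025 50;-0.107 0.307 0 0 0 -0.1025 50;-0.107 0.307 0 0 0 -0.1025 50;-0.107 0.307 0 0 0 -0.1025 50;-0.107 0.307 0 0 0 -0.1025 50;-0.107 0.307 0 0 0 -0.1025 50;0 0 0 0 0 0 50;0 0 0 0 0 0 50"}}

```text
time_s: 40.68
eef_pos: [474.8, 440.0, 257.5]
ee_rot: [0.0, 0.997, 0.08, -0.0]
force: [-0.3, -0.9, -1.8]
grip_width: 0.636
grip_force: 64.3
```

Call:
{"name": "drive_tool", "arguments": {"commands": "0 0 -0.2 0 0 0 50;0 0 -0.35 0 0 0 50;0 0 -0.35 0 0 0 50;0 0 -0.35 0 0 0 50;0 0 -0.3 0 0 0 50;0 0 -0.15 0 0 0 50;0 0 -0.1 0 0 0 50;0 0 -0.06 0 0 0 50;0 0 -0.06 0 0 0 50;0 0 -0.03 0 0 0 50;0 0 0 0 0 0 50;0 0 0 0 0 0 50;0 0 0 0 0 0 50"}}

```text
time_s: 41.77
eef_pos: [476.2, 439.0, 63.7]
ee_rot: [-0.0, 0.997, 0.079, 0.001]
force: [0.7, 0.4, -1.2]
grip_width: 0.63
grip_force: 64.2
```

Call:
{"name": "drive_tool", "arguments": {"commands": "0 0 -0.04 0 0 0 50;0 0 -0.03 0 0 0 50;0 0 -0.01 0 0 0 50;0 0 0 0 0 0 50;0 0 0 0 0 0 50;0 0 0 0 0 0 50"}}

```text
time_s: 42.27
eef_pos: [475.9, 438.8, 54.8]
ee_rot: [-0.0, 0.997, 0.079, 0.0]
force: [0.1, -0.5, -0.3]
grip_width: 0.63
grip_force: 64.3
```

Call:
{"name": "drive_tool", "arguments": {"commands": "0 0 -0.01 0 0 0 50;0 0 -0.01 0 0 0 50;0 0 0 0 0 0 50;0 0 0 0 0 0 50"}}

```text
time_s: 42.6
eef_pos: [475.9, 438.9, 54.3]
ee_rot: [-0.0, 0.997, 0.079, 0.0]
force: [-4.9, -3.1, 9.6]
grip_width: 0.634
grip_force: 65.5
```

Call:
{"name": "drive_tool", "arguments": {"commands": "0 0 0.02 0 0 0 50;0 0 0 0 0 0 80;0 0 0 0 0 0 80;0 0 0 0 0 0 80;0 0 0 0 0 0 80;0 0 0.1 0 0 0 85;0 0 0.25 0 0 0 95;0 0 0.35 0 0 0 95;0 0 0.3 0 0 0 95;0.079 -0.135 0 0 0 0.1183 95;0.079 -0.135 0 0 0 0.1183 95;0.079 -0.135 0 0 0 0.1183 95;0.079 -0.135 0 0 0 0.1183 95;0.079 -0.135 0 0 0 0.1183 95;0.079 -0.135 0 0 0 0.1183 95;0.079 -0.135 0 0 0 0.1183 95;0.079 -0.135 0 0 0 0.1183 95;0.079 -0.135 0 0 0 0.1183 95;0.079 -0.135 0 0 0 0.1183 95"}}

```text
time_s: 44.18
eef_pos: [555.2, 303.1, 155.6]
ee_rot: [0.0, 0.855, 0.519, 0.0]
force: [-0.5, 0.8, -0.2]
grip_width: 0.948
grip_force: 0.0
```

Call:
{"name": "drive_tool", "arguments": {"commands": "0.079 -0.135 0 0 0 0.1183 95;0.079 -0.135 0 0 0 0.1183 95;0.079 -0.135 0 0 0 0.1183 95;0.079 -0.135 0 0 0 0.1183 95;0 0 0 0 0 0 95;0 0 0 0 0 0 95"}}

```text
time_s: 44.68
eef_pos: [586.6, 249.5, 155.3]
ee_rot: [0.0, 0.747, 0.665, 0.0]
force: [-0.8, 1.1, 0.7]
grip_width: 0.95
grip_force: 0.0
```

Run:
```python
from h import *
T=capture("top");S=capture("side");print(sense()["eef_pos"])
print("short",handles(T,(500,640,90,300)),"mid:",handles(T,(340,480,380,480),48)); print("side",handles(S,(500,640,90,300)),"m",handles(S,(340,480,380,480),48))
a=grid(ortho(T,340,620,360,510,48,2),620,510,2);b=grid(ortho(S,340,620,360,510,48,2),620,510,2)
cv2.imwrite("pics/o7.png",np.hstack([a,b]))
```

```text
[586.08839985 250.46623859 155.1518909 ]
short [] mid: [(array([410. , 424.3]), 64.2, 29.7, np.float64(0.147), 1572)]
side [(array([582.7, 193.9]), 61.5, 25.2, np.float64(1.468), 1400)] m [(array([413.8, 448.2]), 64.5, 63.5, np.float64(0.0), 3274)]
```

View pics/o7.png

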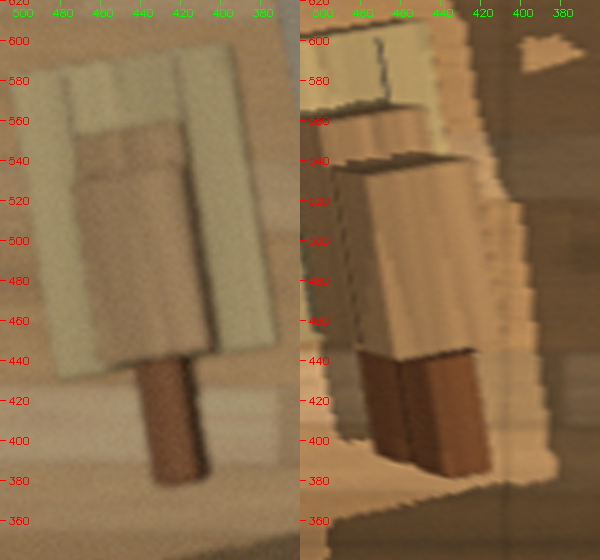

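Call:
{"name": "drive_tool", "arguments": {"commands": "0 0 -0.2 0 0 0 95;0 0 -0.3 0 0 0 95;0 0 -0.3 0 0 0 95;0 0 -0.25 0 0 0 95;0 0 -0.17 0 0 0 95;0 0 -0.1 0 0 0 95;0 0 0 0 0 0 95;0 0 0 0 0 0 95;0 0 0 0 0 0 50;0 0 0 0 0 0 50;0 0 0 0 0 0 50;0 0 0 0 0 0 50;0 0 0 0 0 0 50;0 0 0 0 0 0 50;0 0 0 0 0 0 50;0 0 0 0 0 0 50"}}

```text
time_s: 46.12
eef_pos: [587.4, 250.1, 24.8]
ee_rot: [0.001, 0.746, 0.666, 0.001]
force: [-0.5, 0.5, 6.4]
grip_width: 0.631
grip_force: 63.5
```

Call:
{"name": "drive_tool", "arguments": {"commands": "0 0 0.1 0 0 0 50;0 0 0.25 0 0 0 50;0 0 0.35 0 0 0 50;0 0 0.35 0 0 0 50;0 0 0.35 0 0 0 50;0 0 0.35 0 0 0 50;0 0 0.35 0 0 0 50;0 0 0.18 0 0 0 50;0.066 -0.34 0 0 0 0 50;0.066 -0.34 0 0 0 0 50;0.066 -0.34 0 0 0 0 50;0.066 -0.34 0 0 0 0 50;0.066 -0.34 0 0 0 -0.01 50;0.066 -0.34 0 0 0 0 50;0.066 -0.34 0 0 0 0 50;0.066 -0.34 0 0 0 0 50;0.066 -0.34 0 0 0 0 50;0 0 0 0 0 0 50;0 0 0 0 0 0 50;0 0 0 0 0 0 50"}}

```text
time_s: 47.78
eef_pos: [645.6, -55.9, 251.4]
ee_rot: [0.0, 0.748, 0.663, 0.0]
force: [-0.6, 0.7, -0.8]
grip_width: 0.631
grip_force: 63.6
```

Call:
{"name": "drive_tool", "arguments": {"commands": "0.015 0 -0.2 0 0 0 50;0 0 -0.3 0 0 0 50;0 0 -0.3 0 0 0 50;0 0 -0.3 0 0 0 50;0 0 -0.3 0 0 0 50;0 0 -0.15 0 0 0 50;0 0 -0.1 0 0 0 50;0 0 -0.1 0 0 0 50;0 0 -0.05 0 0 0 50;0 0 -0.03 0 0 0 50;0 0 0 0 0 0 50;0 0 0 0 0 0 50;0 0 0 0 0 0 50"}}

```text
time_s: 48.87
eef_pos: [647.7, -56.3, 68.7]
ee_rot: [0.001, 0.748, 0.663, 0.0]
force: [0.5, 0.5, -1.7]
grip_width: 0.635
grip_force: 63.6
```

Call:
{"name": "drive_tool", "arguments": {"commands": "0 0 -0.015 0 0 0 50;0 0 -0.015 0 0 0 50;0 0 0 0 0 0 50;0 0 0 0 0 0 50"}}

```text
time_s: 49.2
eef_pos: [647.4, -56.3, 64.9]
ee_rot: [0.0, 0.748, 0.663, 0.0]
force: [0.1, -1.1, -1.1]
grip_width: 0.628
grip_force: 63.6
```

Call:
{"name": "drive_tool", "arguments": {"commands": "0 0 0 0 0 0 78;0 0 0 0 0 0 78;0 0 0 0 0 0 78;0 0 0 0 0 0 78;0 0 0.1 0 0 0 78;0 0 0.25 0 0 0 78;0 0 0.3 0 0 0 78;0 0 0.15 0 0 0 70;-0.02 -0.15 0 0 0 0 60;-0.02 -0.18 0 0 0 0 60;-0.02 -0.18 0 0 0 0 60;-0.025 -0.165 0 0 0 0 60;0 0 -0.15 0 0 0 60;0 0 -0.25 0 0 0 60;0 0 -0.25 0 0 0 60;0 0 -0.15 0 0 0 60;0 0 -0.1 0 0 0 60;0 0 -0.05 0 0 0 60;0 0 0 0 0 0 60"}}

```text
time_s: 50.78
eef_pos: [638.5, -124.0, 49.1]
ee_rot: [-0.001, 0.748, 0.663, -0.0]
force: [-0.6, -0.1, 0.2]
grip_width: 0.601
grip_force: 0.0
```

Call:
{"name": "drive_tool", "arguments": {"commands": "0 0 0 0 0 0 15;0 0 0 0 0 0 15;0 0 0 0 0 0 15;0 0 0 0 0 0 15;0 0 0 0 0 0 15;0 0 0 0 0 0 15;0 0 0 0 0 0 15;0 0 0 0 0 0 15;-0.003 -0.025 0 0 0 0 15;-0.003 -0.025 0 0 0 0 15;-0.003 -0.025 0 0 0 0 15;-0.003 -0.025 0 0 0 0 15;-0.003 -0.025 0 0 0 0 15;-0.003 -0.025 0 0 0 0 15;-0.003 -0.025 0 0 0 0 15;-0.003 -0.025 0 0 0 0 15;0 0 0 0 0 0 15;0 0 0 0 0 0 15"}}

```text
time_s: 52.28
eef_pos: [637.1, -142.5, 51.0]
ee_rot: [0.0, 0.748, 0.663, 0.001]
force: [0.7, 8.0, 6.6]
grip_width: 0.268
grip_force: 61.4
```

Call:
{"name": "drive_tool", "arguments": {"commands": "-0.003 -0.025 0 0 0 0 15;-0.003 -0.025 0 0 0 0 15;-0.003 -0.025 0 0 0 0 15;-0.003 -0.025 0 0 0 0 15;-0.003 -0.025 0 0 0 0 15;-0.003 -0.025 0 0 0 0 15;0 0 0 0 0 0 15;0 0 0 0 0 0 15;0 0 0 0 0 0 15;0 0 0 0 0 0 15;0 0 0 0 0 0 15"}}

```text
time_s: 53.2
eef_pos: [635.3, -156.1, 51.0]
ee_rot: [-0.001, 0.748, 0.663, 0.002]
force: [0.4, 12.8, 8.8]
grip_width: 0.266
grip_force: 61.5
```

Call:
{"name": "drive_tool", "arguments": {"commands": "0 0 0 0 0 0 15;0 0 0 0 0 0 15;0 0 0 0 0 0 15;0 0 0 0 0 0 15;0 0 0 0 0 0 15;0 0 0 0 0 0 15;0 0 0 0 0 0 15;0 0 0 0 0 0 15;0 0 0 0 0 0 15;0 0 0 0 0 0 15;0 0 0 0 0 0 15;0 0 0 0 0 0 15;0 0 0 0 0 0 15;0 0 0 0 0 0 15;0 0 0 0 0 0 15;0 0 0 0 0 0 15;0 0 0 0 0 0 15;0 0 0 0 0 0 15;0 0 0 0 0 0 15;0 0 0 0 0 0 15"}}

```text
time_s: 54.87
eef_pos: [635.3, -156.1, 51.0]
ee_rot: [-0.001, 0.748, 0.663, 0.002]
force: [-0.2, 12.5, 6.8]
grip_width: 0.269
grip_force: 61.5
```

```bash
python3 -c "
from h import *
S=capture('side')
cv2.imwrite('pics/o8.png',ortho(S,590,730,-140,90,45,2.5)); print(sense()['force'],sense()['eef_pos'])"
```

```text
[-0.59203589 12.56830431  7.83825719] [ 635.34180261 -156.08206642   50.98116871]
```

View pics/o8.png

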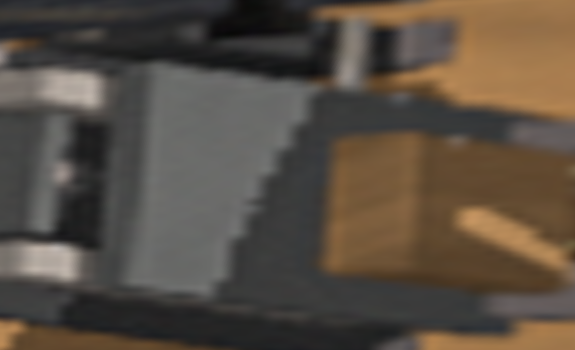

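The pointer stands in the white band, at about (352, 50), as in the earlier pulls. I'll hold a little longer and let the carriage go home.

Call:
{"name": "drive_tool", "arguments": {"commands": "0 0 0 0 0 0 15;0 0 0 0 0 0 15;0 0 0 0 0 0 15;0 0 0 0 0 0 15;0 0 0 0 0 0 15;0 0 0 0 0 0 15;0.004 0.034 0 0 0 0 15;0.004 0.034 0 0 0 0 15;0.004 0.034 0 0 0 0 15;0.004 0.034 0 0 0 0 15;0.004 0.034 0 0 0 0 15;0.004 0.034 0 0 0 0 15;0.004 0.034 0 0 0 0 15;0.004 0.034 0 0 0 0 15;0.004 0.034 0 0 0 0 15;0.004 0.034 0 0 0 0 15;0 0 0 0 0 0 15;0 0 0 0 0 0 15"}}

```text
time_s: 56.42
eef_pos: [639.4, -124.7, 51.2]
ee_rot: [0.001, 0.748, 0.663, 0.001]
force: [0.2, 0.8, 5.5]
grip_width: 0.267
grip_force: 61.2
```

Call:
{"name": "drive_tool", "arguments": {"commands": "0 0 0 0 0 0 60;0 0 0 0 0 0 60;0 0 0 0 0 0 60;0 0 0 0 0 0 60;0 0 0 0 0 0 60;0 0 0.1 0 0 0 60;0 0 0.25 0 0 0 70;0 0 0.3 0 0 0 80;0 0 0.25 0 0 0 80;0.02 0.15 0 0 0 0 80;0.02 0.18 0 0 0 0 80;0.02 0.18 0 0 0 0 80;0.025 0.165 0 0 0 0 80;0 0 0 0 0 0 80;0 0 0 0 0 0 80"}}

```text
time_s: 57.67
eef_pos: [647.2, -56.6, 140.1]
ee_rot: [0.0, 0.748, 0.664, -0.0]
force: [0.7, -1.0, 0.1]
grip_width: 0.799
grip_force: 0.0
```

Call:
{"name": "drive_tool", "arguments": {"commands": "0 0 -0.2 0 0 0 80;0 0 -0.2 0 0 0 80;0 0 -0.2 0 0 0 80;0 0 -0.1 0 0 0 80;0 0 -0.05 0 0 0 80;0 0 0 0 0 0 80;0 0 0 0 0 0 50;0 0 0 0 0 0 50;0 0 0 0 0 0 50;0 0 0 0 0 0 50;0 0 0 0 0 0 50;0 0 0 0 0 0 50;0 0 0 0 0 0 50;0 0 0.05 0 0 0 50;0 0 0.2 0 0 0 50;0 0 0.3 0 0 0 50;0 0 0.35 0 0 0 50;0 0 0.35 0 0 0 50;0 0 0.35 0 0 0 50;0 0 0.35 0 0 0 50"}}

```text
time_s: 59.33
eef_pos: [646.7, -57.0, 261.9]
ee_rot: [-0.0, 0.748, 0.663, -0.0]
force: [0.9, -0.5, -2.0]
grip_width: 0.625
grip_force: 63.5
```

Call:
{"name": "drive_tool", "arguments": {"commands": "-0.11 0.3095 0 0 0 -0.1027 50;-0.11 0.3095 0 0 0 -0.1027 50;-0.11 0.3095 0 0 0 -0.1027 50;-0.11 0.3095 0 0 0 -0.1027 50;-0.11 0.3095 0 0 0 -0.1027 50;-0.11 0.3095 0 0 0 -0.1027 50;-0.11 0.3095 0 0 0 -0.1027 50;-0.11 0.3095 0 0 0 -0.1027 50;-0.11 0.3095 0 0 0 -0.1027 50;-0.11 0.3095 0 0 0 -0.1027 50;-0.11 0.3095 0 0 0 -0.1027 50;-0.11 0.3095 0 0 0 -0.1027 50;-0.11 0.3095 0 0 0 -0.1027 50;-0.11 0.3095 0 0 0 -0.1027 50;-0.11 0.3095 0 0 0 -0.1027 50;-0.11 0.3095 0 0 0 -0.1027 50;0 0 0 0 0 0 50;0 0 0 0 0 0 50"}}

```text
time_s: 60.83
eef_pos: [470.1, 439.2, 259.6]
ee_rot: [0.0, 0.997, 0.081, -0.0]
force: [0.3, -0.8, -1.3]
grip_width: 0.626
grip_force: 63.5
```

Call:
{"name": "drive_tool", "arguments": {"commands": "0 0 -0.2 0 0 0 50;0 0 -0.35 0 0 0 50;0 0 -0.35 0 0 0 50;0 0 -0.3 0 0 0 50;0 0 -0.2 0 0 0 50;0 0 -0.15 0 0 0 50;0 0 -0.1 0 0 0 50;0 0 -0.06 0 0 0 50;0 0 -0.03 0 0 0 50;0 0 0 0 0 0 50;0 0 0 0 0 0 50;0 0 0 0 0 0 50"}}

```text
time_s: 61.83
eef_pos: [471.5, 438.2, 86.8]
ee_rot: [-0.0, 0.997, 0.08, 0.001]
force: [-0.6, -0.1, -2.5]
grip_width: 0.626
grip_force: 63.5
```

Call:
{"name": "drive_tool", "arguments": {"commands": "0 0 -0.05 0 0 0 50;0 0 -0.03 0 0 0 50;0 0 -0.02 0 0 0 50;0 0 -0.01 0 0 0 50;0 0 0 0 0 0 50;0 0 0 0 0 0 50"}}

```text
time_s: 62.33
eef_pos: [471.2, 438.0, 74.8]
ee_rot: [-0.0, 0.997, 0.08, 0.0]
force: [0.3, -0.1, -2.0]
grip_width: 0.623
grip_force: 63.5
```

Call:
{"name": "drive_tool", "arguments": {"commands": "0 0 -0.01 0 0 0 50;0 0 -0.01 0 0 0 50;0 0 0 0 0 0 50;0 0 0 0 0 0 50"}}

```text
time_s: 62.67
eef_pos: [471.3, 438.1, 74.5]
ee_rot: [-0.0, 0.997, 0.08, 0.0]
force: [-4.9, -3.1, 11.2]
grip_width: 0.631
grip_force: 64.9
```

Contact. Release, rise, and clear off sideways.

Call:
{"name": "drive_tool", "arguments": {"commands": "0 0 0.02 0 0 0 50;0 0 0 0 0 0 80;0 0 0 0 0 0 80;0 0 0 0 0 0 80;0 0 0 0 0 0 80;0 0 0.1 0 0 0 85;0 0 0.25 0 0 0 95;0 0 0.35 0 0 0 95;0 0 0.35 0 0 0 95;0 0 0.2 0 0 0 95;0.05 -0.3 0 0 0 0 95;0.05 -0.3 0 0 0 0 95;0.05 -0.3 0 0 0 0 95;0.05 -0.3 0 0 0 0 95;0.05 -0.3 0 0 0 0 95;0.05 -0.3 0 0 0 0 95;0 0 0 0 0 0 95;0 0 0 0 0 0 95"}}

```text
time_s: 64.17
eef_pos: [501.6, 257.0, 200.7]
ee_rot: [-0.0, 0.997, 0.079, 0.0]
force: [-1.0, 0.4, -0.1]
grip_width: 0.948
grip_force: 0.0
```

Run:
```python
from h import *
T=capture("top");S=capture("side");print(sense()["eef_pos"])
print("short:",handles(T,(340,480,380,480),66))
a=grid(ortho(T,340,620,360,510,66,2),620,510,2);b=grid(ortho(S,340,620,360,510,66,2),620,510,2);c=ortho(S,570,730,-140,60,45,1)
o=np.zeros((560,800,3),np.uint8);o[:,:300]=a;o[:,300:600]=b;o[:160,600:]=c
cv2.imwrite("pics/o9.png",o)
```

```text
[501.10505826 258.55911802 200.30364593]
short: [(array([411.5, 424. ]), 63.8, 30.0, np.float64(0.15), 1658)]
```

View pics/o9.png

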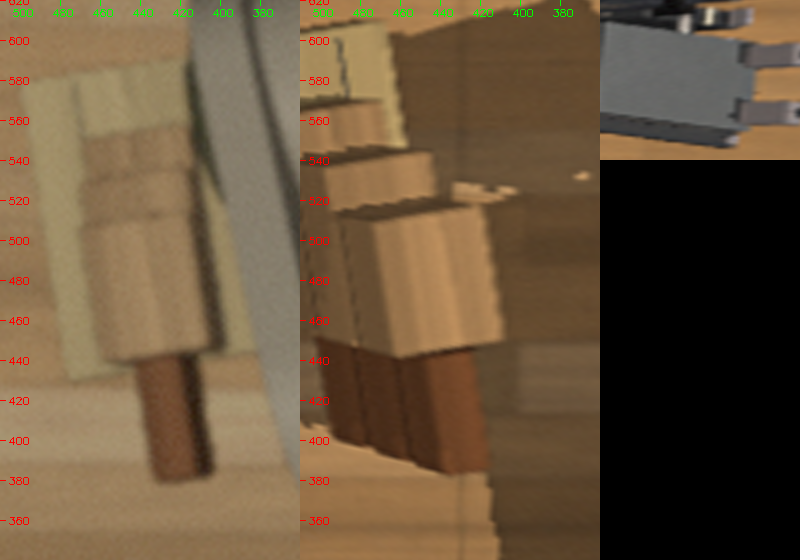

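The picture shows all three paddles squarely stacked, the top shoulder near (165, 357), and the carriage home. I'll hand it in.

```bash
python3 -c "
from rig import finish_job
print(finish_job())"
```

```text
the job is handed in; nothing more can be done
None
```

All three paddles were pulled into the white band and held there about two seconds each, longest first, and now lie stacked on the board long to short with the carriage home; the job is handed in, but `finish_job` returned no verdict.

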